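# Show the red player the way home

### The arm

A 6-joint arm with a two-finger parallel gripper is mounted at the origin on the work surface. World frame = base frame: x ahead of the robot, y to its left, z up, the work surface at z = 0. Lengths are in mm, angles in rad, forces in N, time in s.
With the tool pointing down it reaches from about 350 to 725 mm from the base axis. Payload 4.3 kg.
Tool frame: the origin (TCP) lies between the finger pads, 19 mm behind the fingertips; this is the grasp point; z points along the fingers, y is the line along which they close (so a half turn about z gives the same grasp; the last joint's range is limited). The gripper opens to 85 mm and grips with 20 to 120 N. Pads are 22 mm wide; open, the fingers measure 114 mm over their backs; the gripper's body (76 mm by 85 mm) begins 54 mm behind the grasp point. The pads swing forward as they close: fully open they stand 13 mm farther back than shut.
Start: joints at [-1.274, 0.377, 0.081, 1.274, 0, 1.46], TCP at [227.525, -528.107, 250.029] pointing down, gripper open.
Joint ranges: [-2.72, 2.72], [-0.84, 1.66], [-1.02, 1.22], [-1.77, 2.12], [-1.37, 1.28], [-3.14, 3.14]. Speed limits (rad/s): [2.57, 2.57, 3.14, 3.14, 3.14, 3.14].

### API

Orientations are given as [roll, pitch, yaw] about the fixed x, y, z axes, in that order (R = Rz(yaw) Ry(pitch) Rx(roll)).
In Python, from workcell import env gives the robot as it stands. The module is installed in compiled form; this text tells all that it offers. Calls block until the motion is done:
- env.goto(position, orientation): joint-space move of the TCP to a pose.
- env.movel(position, ori=None, max_speed=150): straight line of the TCP; ori=None keeps the orientation; max_speed is the mean speed in mm/s.
- env.move_j(angles): joint-space move.
- env.let_go() and env.close(newtons=None): open the fingers fully, or close them until they stop; newtons is the grip in N (None keeps the last).
- env.dwell(seconds).
- env.ik(position, orientation): joint angles nearest the present ones, or None.
- env.snapshot(name): name is "scene" or "top" or "wrist"; returns a dict with "image" (420x560x3 uint8, red, green, blue), "K" (3x3 intrinsics, pixels), "extrinsics" (4x4, takes a point from world to camera coordinates). Camera axes: x right, y up, looking along -z (the intrinsics and any distortion apply to the point x, -y, -z); pixel columns grow to the right and rows downward; lengths in mm; the calibration is good to about 2 mm. The wrist camera is an equidistant fisheye: a pixel r from the principal point sees the ray r / f radians off the axis. A picture is of the moment at which its call begins. There is no depth.
A pose or a line that the arm cannot do raises env.PlanningError and nothing moves.
- env.close_job(): hands the job in; it is judged then, once.
Readings, each from a call of its own:
- env.get_time_s(): time.
- env.get_q(): joint angles.
- env.get_qd(): joint speeds.
- env.get_joint_torque(): joint torques, N m.
- env.get_ee_pos(): TCP position.
- env.get_tcp_rot(): TCP orientation.
- env.get_wrist_force(): force on the tool from outside, world axes, zero at the start.
- env.get_wrist_torque(): the same for the moment, N m.
- env.get_gripper_width(): opening from 0.0 (shut) to 1.0 (fully open).
- env.get_gripper_force(): force on a finger pad.
Only numpy, scipy, OpenCV 4.12 (cv2) and the standard library are available. Lean on these libraries where they do the work, as an engineer would, in place of code of your own. Each camera call takes 0.05 s, during which the arm holds its last target. There are 200 camera calls.

### The job

Press the red button of the clip lamp fully down to light the ludo board. Then show red's way home: with the fingers pointing straight down, trace the row of black dots with the fingertips about 1 cm above the board, passing over every dot in order from the yellow square to the yellow disc in the middle, and stop there, still pointing at the disc. Do not touch the board, and leave the pawns and everything else on the table where they stand.

Things in the scene. Friction and masses are not known exactly. Their poses are not given: they have to be found in the camera images.
- lamp_button (a joint): The red round press button (28 mm across) of the black clip lamp: 0 m = up, 0.006 m = fully down. It is pressed straight down, needs 4 N when fully down and springs back up by itself.
- lamp_button_top (a point): Centre of the top face of the red lamp button, button up. The button sits in a small black housing on the tail of the lamp's clip, facing up.
- lamp: Black plastic clip lamp, fixed, clamped on a light wooden block, left or right of the board. Origin on the table under the clip; the button is 60 mm from it towards its -x (robot side), the 120 mm wide block 80 mm towards its +x. There the steel neck rises; lamp head 72 mm across, from 150 to 240 mm up, all of it at least 60 mm to +x of the origin.
- board: Fixed wooden ludo board, 300 x 300 x 8 mm. Origin: centre of underside, z up. 9 black dots (13 mm) joined in order by straight thin black lines: from the yellow square at the end of its +y arm inwards to the inner corner, out along the -x arm (robot side), across its end, back up the red lane to the central yellow disc (25 mm).
- dot1 (a point): Black dot 1 of 9 on the board's top face, at board x -26 mm, y 130 mm, z 8 mm; the start, on the yellow square.
- dot2 (a point): Black dot 2 of 9 on the board's top face, at board x -26 mm, y 78 mm, z 8 mm.
- dot3 (a point): Black dot 3 of 9 on the board's top face, at board x -26 mm, y 26 mm, z 8 mm; at the inner corner.
- dot4 (a point): Black dot 4 of 9 on the board's top face, at board x -78 mm, y 26 mm, z 8 mm.
- dot5 (a point): Black dot 5 of 9 on the board's top face, at board x -130 mm, y 26 mm, z 8 mm; at the end of the front arm.
- dot6 (a point): Black dot 6 of 9 on the board's top face, at board x -130 mm, y 0 mm, z 8 mm; beside dot 5, foot of the red lane.
- dot7 (a point): Black dot 7 of 9 on the board's top face, at board x -78 mm, y 0 mm, z 8 mm.
- dot8 (a point): Black dot 8 of 9 on the board's top face, at board x -26 mm, y 0 mm, z 8 mm.
- dot9 (a point): Black dot 9 of 9 on the board's top face, at board x 0 mm, y 0 mm, z 8 mm; the last, on the yellow home disc in the middle of the board.
- pencil_pot: Red silicone pencil pot, 80 mm across, 100 mm tall, with pencils reaching 166 mm up; loose, on the other side of the board from the lamp. Origin under its centre. Leave alone.
- stapler: Steel mini stapler, 85 x 26 x 38 mm, loose. Origin under its centre. Leave alone.
- whistle: White plastic whistle, 46 x 18 x 22 mm, loose. Origin on the table under its round chamber. Leave alone.
- ludo_cup: Wooden ludo cup, 68 mm across, 85 mm tall, loose, open side up, on the board's blue-bordered corner yard. Origin under its centre. Leave alone.
- die: White die, 20 mm, loose, on the board's green-bordered corner yard. Origin under its centre. Leave alone.
- red_pawn: Red plastic ludo pawn, 22 mm across the foot, 33 mm tall, standing loose on its own corner yard of the board (white square with a border of the same colour). Origin under its centre. Leave alone.
- orange_pawn: Orange plastic ludo pawn, 22 mm across the foot, 33 mm tall, standing loose on its own corner yard of the board (white square with a border of the same colour). Origin under its centre. Leave alone.
- green_pawn: Green plastic ludo pawn, 22 mm across the foot, 33 mm tall, standing loose on its own corner yard of the board (white square with a border of the same colour). Origin under its centre. Leave alone.

How it is judged:
By the outcome, as a careful person would: the job done as asked, in the order asked, and still so for the second after the job is handed in, with the robot touching nothing.
It also fails if it takes over 59 s, if anything falls off the work surface, if the arm or the gripper's body presses on something with over 40 N, if the wrist force passes 120 N, or if a joint passes its speed limit or range.

## Working session

There is one attempt and no reset: what is moved stays moved. The work goes in short steps, each a Python script; the robot and the scene stay as the last script left them, time stands still between calls to the robot, and variables do not carry over. Pictures are saved under pics/ and viewed, at most 10 in all, crops included, and the job is handed in when it is done.

```bash
mkdir -p pics; python3 - <<'E'
from workcell import env
import cv2,numpy as np
for n in("scene","top"):
    s=env.snapshot(n); cv2.imwrite(f"pics/{n}1.png",s["image"][:,:,::-1]); np.savez(f"{n}1.npz",**s)
    print(n,s.keys(),s["K"].tolist(),s["extrinsics"].round(3).tolist())
print(env.get_ee_pos(),env.get_tcp_rot(),env.get_time_s())
E
```

```text
scene dict_keys(['image', 'K', 'extrinsics']) [[489.6882034658838, 0.0, 279.52298165783003], [0.0, 489.6882034658838, 214.47117500681446], [0.0, 0.0, 1.0]] [[0.135, 0.991, -0.006, -82.944], [-0.559, 0.081, 0.825, 224.893], [0.818, -0.108, 0.565, -1537.256], [0.0, 0.0, 0.0, 1.0]]
top dict_keys(['image', 'K', 'extrinsics']) [[483.45859606187713, 0.0, 280.2544093357144], [0.0, 483.45859606187713, 204.98554970028115], [0.0, 0.0, 1.0]] [[0.023, -1.0, 0.005, -19.851], [0.997, 0.024, 0.067, -542.523], [-0.067, 0.003, 0.998, -1169.522], [0.0, 0.0, 0.0, 1.0]]
[ 227.34622413 -527.54182521  249.15296175] [-3.13973967e+00 -1.80734983e-04  4.06720302e-01] 0.1
```

View pics/top1.png

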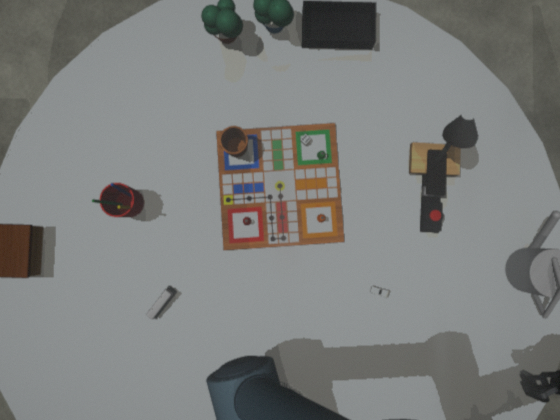

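View pics/scene1.png

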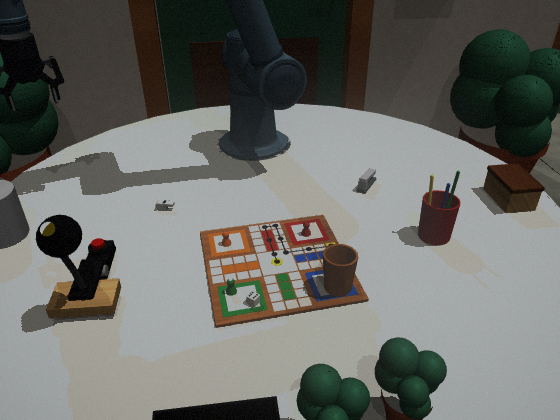

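The top view shows the board centred near (281,186), with the red lane pointing down towards the robot. The lamp's red button is at (436,215), the pot at (122,200), the whistle at (380,291) and the stapler at (162,302). In the scene view the button is at (98,244). Next I'll measure the board and button from both views.

```bash
cat > h.py <<'E'
import numpy as np,cv2
def ray(s,uv,fish=False):
    K,T=s["K"],s["extrinsics"];R=T[:3,:3]
    x=(uv[0]-K[0,2])/K[0,0];y=(uv[1]-K[1,2])/K[1,1]
    if fish:
        r=np.hypot(x,y);k=np.sin(r)/r if r>1e-9 else 1;d=np.array([x*k,-y*k,-np.cos(r)])
    else: d=np.array([x,-y,-1.])
    return -R.T@T[:3,3],R.T@d
def plane(s,uv,z,fish=False):
    c,d=ray(s,uv,fish);return c+d*(z-c[2])/d[2]
def tri(rs):
    A=0;b=0
    for c,d in rs:
        d=d/np.linalg.norm(d);P=np.eye(3)-np.outer(d,d);A=A+P;b=b+P@c
    return np.linalg.solve(A,b)
def blobs(img,lo,hi,amin=5):
    h=cv2.cvtColor(img,cv2.COLOR_RGB2HSV)
    m=cv2.inRange(h,np.array(lo),np.array(hi))
    n,_,st,ce=cv2.connectedComponentsWithStats(m)
    return [(ce[i].round(2).tolist(),int(st[i,4])) for i in range(1,n) if st[i,4]>=amin],m
E
python3 - <<'E'
from h import *
b={}
for n in("scene","top"):
    s=dict(np.load(n+"1.npz"));im=s["image"]
    print(n,"yellow",blobs(im,(24,150,90),(34,255,255),6)[0])
    r=[]
    for lo,hi in(((0,190,90),(6,255,255)),((174,190,90),(180,255,255))): r+=blobs(im,lo,hi,15)[0]
    print("red",r)
    hs=cv2.cvtColor(im,cv2.COLOR_RGB2HSV)
    m=cv2.inRange(hs,np.array((4,110,50)),np.array((20,255,255)))
    m=cv2.morphologyEx(m,cv2.MORPH_CLOSE,np.ones((5,5)))
    cs=max(cv2.findContours(m,0,1)[0],key=cv2.contourArea)
    w=np.array([plane(s,p[0],8)[:2] for p in cs],np.float32)
    print("board",cv2.minAreaRect(w),cv2.approxPolyDP(cs,6,True)[:,0].tolist())
cv2.imwrite("pics/c.png",np.hstack([cv2.resize(dict(np.load("top1.npz"))["image"][120:260,210:350,::-1],None,fx=4,fy=4,interpolation=2)]))
E
```

```text
scene yellow [([329.43, 243.43], 14), ([276.84, 261.37], 38)]
red [([97.3, 241.89], 71)]
board ((595.50048828125, 10.835586547851562), (302.6926574707031, 326.7289123535156), 5.260155200958252) [[357, 253], [337, 243], [322, 215], [202, 231], [216, 326], [367, 299], [354, 273], [344, 283], [356, 295], [314, 299], [305, 277], [323, 261], [351, 270]]
top yellow [([227.32, 200.1], 40)]
red []
board ((599.5762329101562, -89.26463317871094), (295.77386474609375, 125.41802215576172), 5.815441608428955) [[333, 124], [284, 127], [292, 129], [294, 168], [336, 167], [337, 198], [297, 201], [296, 243], [343, 240]]
```

View pics/c.png

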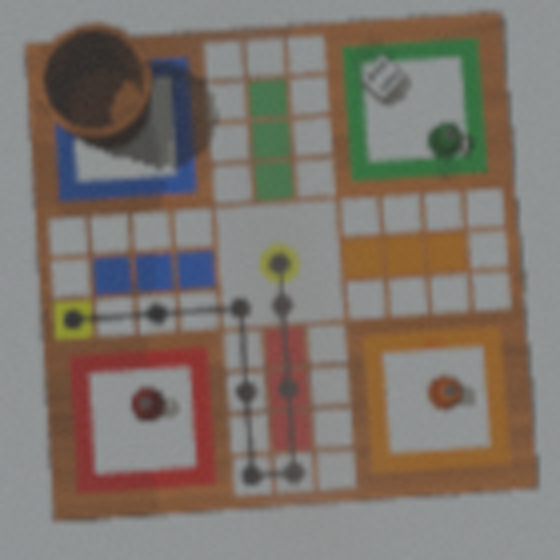

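The crop shows all nine dots, from dot 1 on the yellow square at crop (73,319) to dot 9 on the disc at (279,264). I'll refine them to dark centroids, fit the board pose, and triangulate the button.

```bash
cat >> h.py <<'E'
B=np.array([[-26,130],[-26,78],[-26,26],[-78,26],[-130,26],[-130,0],[-78,0],[-26,0],[0,0]],float)
def rigid(P,Q):
    a,b=P.mean(0),Q.mean(0);U,_,Vt=np.linalg.svd((P-a).T@(Q-b));R=Vt.T@U.T
    t=b-R@a;return R,t,np.linalg.norm(P@R.T+t-Q,axis=1)
def dark(g,u,v,r):
    x0,y0=int(round(u))-r,int(round(v))-r;p=g[y0:y0+2*r+1,x0:x0+2*r+1].astype(float)
    w=np.clip(np.percentile(p,60)-p-12,0,None);yy,xx=np.mgrid[:p.shape[0],:p.shape[1]]
    return x0+(w*xx).sum()/w.sum(),y0+(w*yy).sum()/w.sum()
def proj(s,p):
    q=s["extrinsics"][:3,:3]@p+s["extrinsics"][:3,3];K=s["K"];return np.array([K[0,2]-K[0,0]*q[0]/q[2],K[1,2]+K[1,1]*q[1]/q[2]])
E
python3 - <<'E'
from h import *
S={n:dict(np.load(n+"1.npz")) for n in("scene","top")}
s=S["top"]
c=[(73,319),(157,314),(240,308),(246,392),(251,475),(294,473),(288,388),(282,305),(279,264)]
Q=[plane(s,((u+.5)/4-.5+210,(v+.5)/4-.5+120),8)[:2] for u,v in c]
R,t,e=rigid(B,np.array(Q));print("top",t,np.arctan2(R[1,0],R[0,0]),e.round(1))
s=S["scene"];g=cv2.cvtColor(s["image"],cv2.COLOR_RGB2GRAY)
Q=[]
for b in B:
    u=proj(s,np.r_[R@b+t,8]);d=dark(g,*u,4);Q.append(plane(s,d,8)[:2]);print(u.round(1),np.round(d,1))
R,t,e=rigid(B,np.array(Q));print("scene",t,np.arctan2(R[1,0],R[0,0]),e.round(1))
rs=[]
for n,(u,v) in(("top",(436,215)),("scene",(98,244))):
    im=S[n]["image"][v-12:v+13,u-12:u+13].astype(int)
    m=((im[:,:,0]>60)&(im[:,:,0]>1.8*im[:,:,1])).astype(np.uint8)
    ys,xs=np.nonzero(m);print(n,len(xs),xs.mean()+u-12,ys.mean()+v-12,xs.min(),xs.max(),ys.min(),ys.max())
    rs.append(ray(S[n],(xs.mean()+u-12,ys.mean()+v-12)))
p=tri(rs);print("button",p)
print([proj(S[n],p).round(1) for n in S])
E
```

```text
top [592.00964407  -3.99540657] 0.09160137258786462 [0.2 0.4 0.2 0.3 0.5 0.3 0.4 0.1 0.4]
[330.4 245.2] [330.8 246.7]
[308.  248.5] [308.3 249.3]
[285.1 251.9] [285.4 251.1]
[279.8 238. ] [280.1 238.3]
[274.8 225. ] [275.1 225.4]
[264.  226.5] [264.6 227.8]
[268.6 239.6] [269.  239.8]
[273.5 253.7] [273.7 253.2]
[276.1 261.1] [276.5 260.8]
scene [592.90498602  -4.37320389] 0.07617102886372698 [2.8 0.7 4.1 0.3 1.2 4.7 0.2 2.6 2.3]
top 99 435.09090909090907 214.989898989899 6 16 7 17
scene 80 97.225 242.1625 5 17 7 14
button [ 525.49503286 -377.84623882   49.30344531]
[array([ 97.1, 242.2]), array([435., 215.])]
```

```bash
python3 - <<'E'
from workcell import env
from h import *
env.close(20)
o=[np.pi,0,0.09]
print(env.ik([525.5,-378,170],o),env.ik([592,-4,50],o))
env.goto([525.5,-378,170],o)
s=env.snapshot("wrist");np.savez("w1.npz",**s);cv2.imwrite("pics/w1.png",s["image"][:,:,::-1])
print(env.get_ee_pos(),env.get_gripper_width(),env.get_time_s(),env.get_wrist_force())
E
```

```text
[-0.72151476  0.55570976  0.15521276  1.17029933  0.          2.33007789] [-0.11388468  0.54222024 -0.20114304  0.82743305  0.          2.93770797]
[ 524.80272874 -379.1569279   170.49818563] 0.001660987797919778 2.2083 [-0.10420137 -0.25712096  0.35053262]
```

View pics/w1.png

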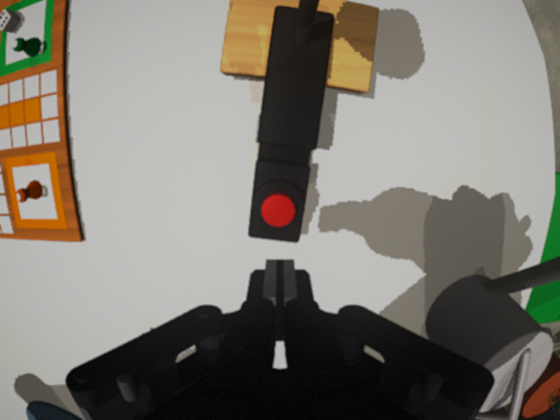

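The wrist view shows the button's red top at about (278,211), just ahead of the closed fingertips and clear of the lamp head. I'll refine its position from this ray and press with force feedback.

```bash
python3 - <<'E'
from workcell import env
from h import *
s=dict(np.load("w1.npz"));im=s["image"].astype(int)
m=((im[:,:,0]>90)&(im[:,:,0]>2.2*im[:,:,1]));m[:,:200]=0;m[:,350:]=0
ys,xs=np.nonzero(m);uv=(xs.mean(),ys.mean());print(uv,len(xs),np.ptp(xs)+1,np.ptp(ys)+1)
for z in(49,51): print(plane(s,uv,z,True))
T=[dict(np.load(n+"1.npz")) for n in("scene","top")]
p=tri([ray(s,uv,True),ray(T[1],(435.1,215)),ray(T[0],(97.2,242.2))]);print(p)
w=plane(s,uv,50,True);x,y=(w[:2]+p[:2])/2;print(x,y)
o=[np.pi,0,0.09]
env.goto([x,y,85],o);f0=env.get_wrist_force();print(env.get_ee_pos())
z=73
while z>58:
    env.movel([x,y,z],max_speed=60);f=env.get_wrist_force()-f0;print(round(z,1),env.get_ee_pos().round(1),f.round(1))
    if f[2]>9 : break
    z-=1
s=env.snapshot("wrist");cv2.imwrite("pics/w2.png",s["image"][:,:,::-1]);print(env.get_time_s())
s=env.snapshot("scene");cv2.imwrite("pics/s2.png",s["image"][:,:,::-1])
E
```

```text
(np.float64(277.43598233995584), np.float64(209.98896247240617)) 906 34 33
[ 526.89068641 -375.50836006   49.        ]
[ 527.50996993 -375.46605193   51.        ]
[ 526.33727982 -376.90585241   49.86902183]
526.7688039965775 -376.1965292053268
[ 525.48910451 -376.41565654   84.94213054]
73 [ 527.1 -376.6   73.8] [-0.1  0.1 -0.8]
72 [ 526.9 -376.2   72.3] [-0.1  0.8 -0. ]
71 [ 526.7 -376.1   70.9] [-0.4  0.6 -0.8]
70 [ 526.8 -376.2   70.1] [-1.2  1.1  1.5]
69 [ 526.9 -376.3   69.1] [-0.5  0.9  1. ]
68 [ 526.9 -376.3   68.1] [0.1 1.1 1.6]
67 [ 526.9 -376.3   67.1] [-1.   0.9  2.1]
66 [ 526.9 -376.3   66.1] [-0.1 -0.   2.3]
65 [ 526.8 -376.3   65. ] [-0.7  0.4  3.2]
64 [ 526.9 -376.3   64.7] [-1.2  2.4  6.9]
63 [ 526.9 -376.3   64.6] [-3.4  4.1 11. ]
5.5417
```

View pics/s2.png

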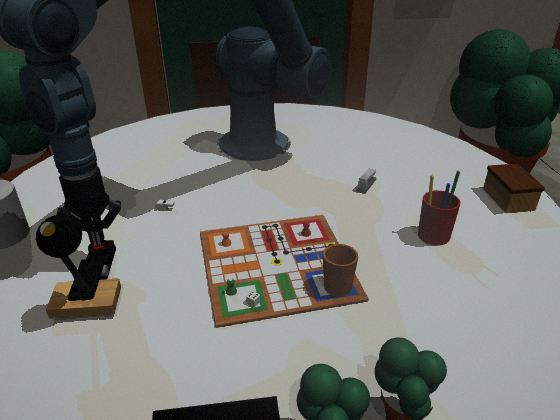

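```bash
python3 - <<'E'
from workcell import env
from h import *
env.movel([526.8,-376.2,160]);print(env.get_wrist_force())
a=0.0916;R=np.array([[np.cos(a),-np.sin(a)],[np.sin(a),np.cos(a)]]);t=np.array([592.3,-4.1])
D=B@R.T+t
o=[np.pi,0,0.5]
q=[env.ik([*d,37],o) for d in D];print([None if k is None else k[5].round(2) for k in q],D[0])
env.goto([*D[8],150],o)
s=env.snapshot("wrist");np.savez("w3.npz",**s);cv2.imwrite("pics/w3.png",s["image"][:,:,::-1])
print(env.get_ee_pos(),env.get_time_s())
def fproj(s,p):
    c=s["extrinsics"][:3,:3]@p+s["extrinsics"][:3,3];v=np.array([c[0],-c[1],-c[2]]);r=np.hypot(v[0],v[1]);th=np.arctan2(r,v[2]);K=s["K"]
    return K[[0,1],2]+K[0,0]*th*v[:2]/r
print([fproj(s,np.r_[d,8]).round(1).tolist() for d in D])
E
```

```text
[-0.50864693  0.02473146  0.08824326]
[np.float64(2.75), np.float64(2.66), np.float64(2.56), np.float64(2.55), np.float64(2.53), np.float64(2.47), np.float64(2.5), np.float64(2.52), np.float64(2.53)] [554.51764651 122.97672393]
[592.54086182  -5.45240704 149.98328772] 7.85
[[134.2, 176.4], [185.7, 198.1], [240.6, 220.7], [220.9, 269.1], [204.6, 310.4], [228.8, 319.5], [246.8, 279.2], [268.1, 231.8], [279.9, 205.7]]
```

View pics/w3.png

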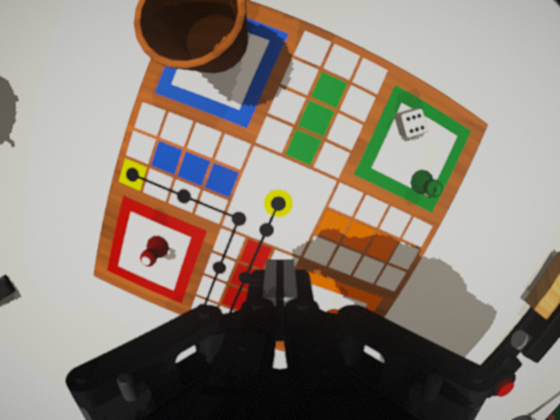

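The wrist view shows the dots on the board about 2 px from their predicted positions, for example dot 9 at (278,203) against a predicted (280,206). I'll compute the board pose from this view too, and compare the lamp's lighting before and during the press.

```bash
python3 - <<'E'
from h import *
from workcell import env
s=dict(np.load("w3.npz"));g=cv2.cvtColor(s["image"],cv2.COLOR_RGB2GRAY)
px=[(132.5,174.5),(184,196),(239,218.5),(219.5,267.5),None,None,None,(266.5,229.5),(278,203.5)]
i=[k for k in range(9) if px[k]]
d=[dark(g,*px[k],6) for k in i];print(np.round(d,1).tolist())
Q=np.array([plane(s,u,8,True)[:2] for u in d]);R,t,e=rigid(B[i],Q);print(t,np.arctan2(R[1,0],R[0,0]),e.round(1))
a=cv2.imread("pics/scene1.png").astype(float);b=cv2.imread("pics/s2.png").astype(float)
c=env.snapshot("scene")["image"][:,:,::-1]; cv2.imwrite("pics/s3.png",c)
for n,(x0,x1,y0,y1) in dict(board=(215,245,265,275),table=(150,190,260,300),head=(36,84,212,260),white=(290,300,262,266),far=(400,450,320,370)).items():
    print(n,[im[y0:y1,x0:x1].mean((0,1)).round(0).tolist() for im in(a,b,c)],c[y0:y1,x0:x1].max())
E
```

```text
[[132.0, 174.3], [182.5, 196.3], [nan, nan], [218.9, 267.3], [nan, nan], [nan, nan]]h.py:28: RuntimeWarning: invalid value encountered in scalar divide
  return x0+(w*xx).sum()/w.sum(),y0+(w*yy).sum()/w.sum()
Traceback (most recent call last):
  File "h.py", line 23, in rigid
    a,b=P.mean(0),Q.mean(0);U,_,Vt=np.linalg.svd((P-a).T@(Q-b));R=Vt.T@U.T
                                   ~~~~~~~~~~~~~^^^^^^^^^^^^^^^
numpy.linalg.LinAlgError: SVD did not converge
```

```bash
python3 - <<'E'
from h import *
from workcell import env
s=dict(np.load("w3.npz"));g=cv2.cvtColor(s["image"],cv2.COLOR_RGB2GRAY)
px={0:(132.5,174.5),1:(184,196),2:(239,218.5),3:(219.5,267.5),7:(266.5,229.5),8:(278,203.5)}
m=cv2.morphologyEx(cv2.inRange(g,0,75),cv2.MORPH_OPEN,cv2.getStructuringElement(2,(7,7)))
_,_,st,ce=cv2.connectedComponentsWithStats(m)
i=[];d=[]
for k,p in px.items():
    j=np.argmin(np.hypot(*(ce-p).T));print(k,ce[j].round(1),st[j,4])
    if st[j,4]<260 and np.hypot(*(ce[j]-p))<4: i.append(k);d.append(ce[j])
Q=np.array([plane(s,u,8,True)[:2] for u in d]);R,t,e=rigid(B[i],Q);print(t,np.arctan2(R[1,0],R[0,0]),e.round(1))
a=cv2.imread("pics/scene1.png").astype(float);b=cv2.imread("pics/s2.png").astype(float)
c=env.snapshot("scene")["image"][:,:,::-1]; cv2.imwrite("pics/s3.png",c)
for n,(x0,x1,y0,y1) in dict(board=(215,245,265,275),table=(150,190,260,300),head=(36,84,212,260),far=(400,450,320,370)).items():
    print(n,[im[y0:y1,x0:x1].mean((0,1)).round(0).tolist() for im in(a,b,c)])
E
```

```text
0 [131.9 174.3] 109
1 [183.5 195.8] 121
2 [238.4 218.4] 119
3 [219.1 267.1] 96
7 [266.1 229.4] 122
8 [278.  203.5] 127
[593.36952956  -1.48153496] 0.09335926822927486 [0.3 0.1 0.1 0.2 0.1 0.3]
board [[84.0, 115.0, 158.0], [86.0, 118.0, 162.0], [70.0, 91.0, 125.0]]
table [[172.0, 171.0, 167.0], [176.0, 175.0, 171.0], [141.0, 144.0, 142.0]]
head [[61.0, 63.0, 62.0], [32.0, 36.0, 36.0], [66.0, 69.0, 68.0]]
far [[121.0, 128.0, 114.0], [124.0, 131.0, 116.0], [128.0, 136.0, 122.0]]
```

```bash
python3 - <<'E'
from h import *
from workcell import env
def fproj(s,p):
    c=s["extrinsics"][:3,:3]@p+s["extrinsics"][:3,3];v=np.array([c[0],-c[1],-c[2]]);r=np.hypot(v[0],v[1]);th=np.arctan2(r,v[2]);K=s["K"]
    return K[[0,1],2]+K[0,0]*th*v[:2]/r
a=.092;R=np.array([[np.cos(a),-np.sin(a)],[np.sin(a),np.cos(a)]]);D=B@R.T+[592.8,-3.0]
env.goto([*D[0],80],[np.pi,0,.5]);env.dwell(.4)
p=env.get_ee_pos();s=env.snapshot("wrist");im=s["image"][:,:,::-1].copy()
print(p,D[0],env.get_tcp_rot(),env.get_time_s())
tip=fproj(s,p-[0,0,19]);print("tip",tip,"dots",[fproj(s,np.r_[d,8]).round(1).tolist() for d in D[:3]])
g=cv2.cvtColor(s["image"],cv2.COLOR_RGB2GRAY)
m=cv2.morphologyEx(cv2.inRange(g,0,75),cv2.MORPH_OPEN,cv2.getStructuringElement(2,(7,7)))
_,_,st,ce=cv2.connectedComponentsWithStats(m)
for j in range(len(ce)):
    if 50<st[j,4]<600: print(ce[j].round(1),st[j,4],plane(s,ce[j],8,True).round(1))
for d in D[:3]: cv2.circle(im,tuple(int(v) for v in fproj(s,np.r_[d,8]).round()),2,(255,0,255),-1)
cv2.circle(im,tuple(int(v) for v in tip.round()),2,(0,255,0),-1)
cv2.imwrite("pics/w4.png",im)
E
```

```text
[555.61010903 123.37258948  80.42893564] [554.96681885 124.06160082] [ 3.14132692e+00 -5.69286506e-04  4.99114437e-01] 9.0
tip [282.32142633 276.34959078] dots [[280.3, 236.9], [350.0, 264.4], [409.2, 287.0]]
[278.9 235.3] 256 [555.6 125.4   8. ]
[348.9 262.9] 254 [560.4  73.6   8. ]
[451.7 267.3] 130 [593.4  -2.    8. ]
[408.3 285.8] 189 [565.1  21.9   8. ]
[434.  295.2] 160 [567.7  -4.2   8. ]
[553.9 406.1] 231 [ 500.1 -368.4    8. ]
```

View pics/w4.png

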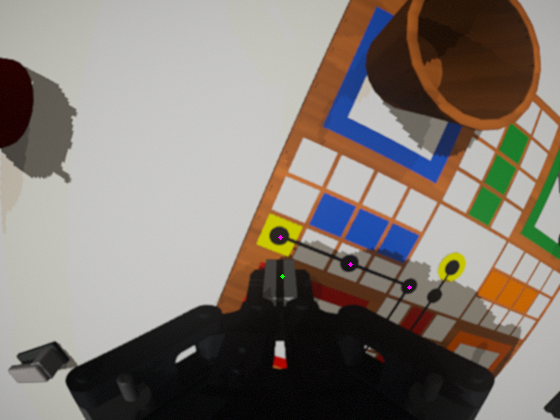

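The tip marker and the dots share the same offset of about 1.5 px, so the relative alignment is within about 1 mm. The cup at (450,60) and the red pawn are clear of the fingers. I'll trace the route now.

```bash
python3 - <<'E'
from h import *
from workcell import env
a=.092;R=np.array([[np.cos(a),-np.sin(a)],[np.sin(a),np.cos(a)]]);D=B@R.T+[592.9,-2.9]
o=[np.pi,0,.5];z=37.5
env.movel([*D[0],z],o,80);env.dwell(.3);print(env.get_ee_pos())
for d in D[1:]:
    env.movel([*d,z],o,60);env.dwell(.15);print((env.get_ee_pos()-[*d,z]).round(1))
env.dwell(.5)
print(env.get_ee_pos(),D[8],env.get_tcp_rot(),env.get_wrist_force().round(1),env.get_time_s())
c=env.snapshot("scene")["image"][:,:,::-1];w=env.snapshot("wrist")["image"][:,:,::-1]
cv2.imwrite("pics/end.png",np.hstack([cv2.resize(c[180:340,190:390],(400,320)),cv2.resize(w,(400,320))]))
E
```

```text
[555.51983006 124.22508039  38.02096309]
[-0.1  0.4 -0. ]
[-0.1  0.4 -0. ]
[ 0.5 -0.   0.1]
[ 0.5 -0.   0.1]
[-0.1  0.2 -0. ]
[-0.5  0.  -0. ]
[-0.5 -0.  -0.1]
[-0.5  0.  -0.1]
[592.89665918  -2.90464248  37.53548012] [592.9  -2.9] [ 3.14154089e+00 -2.21000022e-05  4.99991585e-01] [ 0.2  0.2 -0.1] 18.95
```

View pics/end.png

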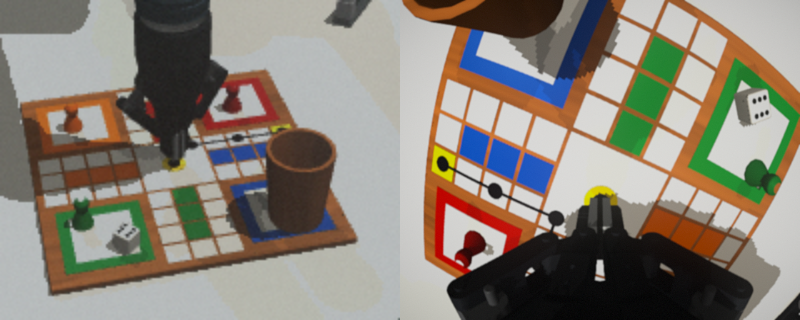

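The fingertips hover over the yellow disc, around (175,163) in the left image and (600,197) in the right. The pawns, die and cup are all still standing, so I'm handing the job in.

```bash
python3 -c "
from workcell import env
print(env.close_job())"
```

```text
the job is handed in; nothing more can be done
None
```

I pressed the lamp button to its hard stop (about 6 mm), though the images didn't clearly show the lamp lighting, then traced all nine dots about 1 cm above the board, stopped pointing at the yellow disc, and handed the job in at about 19 s.

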